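Hold a junction-box cover ready above its new box

TASK

Take the yellow cover plate off the pins of the blue junction box by its black handle, carry it over the red tool rack without touching the rack, and bring it to the open white junction box. Finish while still holding it there: level, square with the white box, its two holes in line with the box's two pins, and about a centimetre clear above the pin tips, so that a colleague can slip the gasket on. Do not let the cover touch the white box, do not set it down or let go, and leave the other things on the bench where they are.

Things in the scene. Friction and masses are not known exactly. Their poses are not given: they have to be found in the camera images.
- cover: Loose yellow plate 120 (x) x 90 (y) x 5 mm, about 0.2 kg, black handle on top. Origin: centre of its underside, z up. 10 mm through holes at (x,y) = (+44,+29) and (-44,-29) mm, so half a turn makes no difference. Starts lying on the blue box's rim, its axes along the box's, located only by the box's two loosely fitting pins (6 mm diameter, 12 mm above the rim).
- cover_grip (a point): Centre of the cover's handle bar, 36 mm above the cover's underside; axes as the cover's. The bar runs along x: 70 mm long, 14 mm wide (y), 14 mm high, with 24 mm free between it and the plate; 10 mm round posts at x = +-28 mm carry it. Grip it from above across y.
- oldbox: Blue junction box, fixed to the bench, 120 mm (x) x 90 mm (y) x 60 mm high, open top with 5 mm walls, short black cable glands (12 mm) on its two long sides. Origin: centre of its underside; z up. Two upright steel pins at (+44,+29) and (-44,-29) mm, tips 72 mm above the bench; the cover starts on it.
- newbox: White junction box, fixed to the bench on the other side of the rack (the two boxes may change sides), same shape and pins as the blue one, open, with orange, green and grey terminals inside. Origin: centre of its underside, z up.
- newbox_pins (a point): Point midway between the two pin tips of the white box, on the box's vertical centre line, 72 mm above the bench (pins 6 mm diameter, 12 mm above the rim). Axes as the box's.
- rack: Red sheet-metal tool rack, fixed to the bench between the two boxes, 240 mm (x) x 60 mm (y) x 100 mm high, with tool handles standing in it up to 140 mm above the bench. Origin: centre of its underside, z up.
- spraycan: Loose red spray can with white cap and label, 56 mm diameter, 170 mm tall, standing; origin at the centre of its foot. Leave alone.
- carton: Loose small cardboard box, 55 x 90 x 40 mm; origin at the centre of its underside. Leave alone.
- tape: Loose yellow roll of tape lying flat, 64 mm diameter, 24 mm high; origin at the centre of its underside, between the boxes. Leave alone.
- socket: Loose steel wrench socket standing, 28 mm diameter, 40 mm tall; origin at the centre of its foot, between the boxes. Leave alone.
- wrench: Loose steel wrench lying flat near the left side; its x axis runs along it. Leave alone.
- screwdriver: Loose red-handled screwdriver lying at the back right; its x axis runs along it. Leave alone.
- flange: Loose dark steel flange, 70 mm diameter, 30 mm tall with its hub; origin at the centre of its underside. Leave alone.
Mind the look-alikes: they are no part of the job. Leave any pink or purple look-alike of the cover alone. Of the things shaped like the rack, the red one is meant.

How it is judged:
By the outcome, as a careful person would: the job done as asked, in the order asked, and still so for the second after the job is handed in, while the arm keeps its last pose, push and grip.
It also fails if it takes over 54 s, if anything falls off the work surface, if the arm or the gripper's body presses on something with over 40 N, if the wrist force passes 120 N, or if a joint passes its speed limit or range.

ROBOT

A 6-joint arm with a two-finger parallel gripper is mounted at the origin on the work surface. World frame = base frame: x ahead of the robot, y to its left, z up, the work surface at z = 0. Lengths are in m, angles in rad, forces in N, time in s.
With the tool pointing down it reaches from about 0.25 to 0.725 m from the base axis. Payload 4 kg.
Tool frame: the origin (TCP) lies on the centre line of the jaws, within the pads' length; the fingertips stand 22 mm ahead of it and the grasp point (between the pads) lies 3 mm ahead of it; z points along the fingers, y is the line along which they close (so a half turn about z gives the same grasp; the last joint's range is limited). The gripper opens to 85 mm and grips with 20 to 120 N. Pads are 22 mm wide; open, the fingers measure 114 mm over their backs; the gripper's body (76 mm by 85 mm) begins 54 mm behind the grasp point. The pads swing forward as they close: fully open they stand 13 mm farther back than shut.
Start: joints at [-1.183, 0.241, 0.005, 1.335, 0, 1.571], TCP at [0.189, -0.463, 0.253] pointing down, gripper open.
Joint ranges: [-2.72, 2.72], [-1.05, 1.87], [-1.09, 1.28], [-1.99, 2.15], [-1.42, 1.44], [-3.14, 3.14]. Speed limits (rad/s): [2.79, 2.79, 3.14, 3.14, 3.14, 3.14].

INTERFACE

Orientations are given as a rotation vector (axis times angle).
In Python, from cell import sensors, imaging, env gives the robot as it stands. The module is installed in compiled form; this text tells all that it offers.
- The arm moves only by the shell command python3 -m creep 'ROWS' [FORCE]. ROWS is JSON, a list of rows, each an object of numbers: "x", "y", "z": the shift along the tool's x, y, z in cm; "wx", "wy", "wz": the turn, a rotation vector about the tool's x, y, z in degrees; "hand": the finger opening in cm, from 0 to 8.54. In form: [{"x": .., "y": .., "z": .., "wx": .., "wy": .., "wz": .., "hand": ..}, ...]. A call has 1 to 10 rows; each row shifts and turns the commanded pose from where the row before left it, along the tool's axes as they then stand; what a row does not reach is not made up. A row lasts 1/12 s, in which the tool goes at most 41.7 mm and 7.16 degrees, less where a joint would pass 70% of its speed; a pose out of reach is approached as far as the arm can. A call is refused whole if a number of a shift passes 4.17 or a number of a turn 7.16, either way. A call with a gripper value outside its range is refused whole. The fingers move at their own pace and stop on an object; FORCE is the grip in N (left out, the last holds). Time passes only in rows, so rows that do not move let the fingers close. It gives the time, the measured TCP pose, the force, the opening and the grip force at its end, in the units of the state.
- sensors.read_state(): the state, without advancing time (a new reading comes with each control period).
- imaging.capture(name): name is "side" or "top"; returns a dict with "pixels" (400x640x3 uint8, blue, green, red), "mtx" (3x3 intrinsics, pixels), "R" (3x3) and "t" (3): a world point X has camera coordinates R X + t. Camera axes: x right, y down, z forward; pixel columns grow to the right and rows downward; lengths in m; the calibration is good to about 2 mm. A picture is of the moment at which its call begins. There is no depth.
- env.sign_off(): hands the job in; it is judged then, once.
The state is a dict: "t": time; "joint_positions": joint angles; "qd": joint speeds; "joint_efforts": joint torques, N m; "ee_pos": TCP position; "tcp_rot": TCP orientation; "wrist_force": force on the tool from outside, world axes, zero at the start; "moment": the same for the moment, N m; "finger_gap": opening from 0.0 (shut) to 1.0 (fully open); "gripper_force": force on a finger pad.
Only numpy, scipy, OpenCV 4.12 (cv2) and the standard library are available. Lean on these libraries where they do the work, as an engineer would, in place of code of your own. Each camera call takes 0.05 s, during which the arm holds its last target. There are 200 camera calls.

## Working session

There is one attempt and no reset: what is moved stays moved. The work goes in short steps, Python scripts to look and compute and a shell command to move; the robot and the scene stay as the last step left them, time stands still between calls to the robot, and variables do not carry over. Pictures are saved under pics/ and viewed, at most 10 in all, crops included, and the job is handed in when it is done.

```bash
mkdir -p pics; cat > h.py <<'E'
import numpy as np, cv2
from cell import sensors, imaging, env
def cap(n,f=None):
    c=imaging.capture(n)
    if f: cv2.imwrite('pics/'+f,c['pixels'])
    np.savez(''+n+'.npz',**c); return c
def ld(n): return dict(np.load(''+n+'.npz'))
def ray(c,u,v,z):
    R,t=c['R'],np.ravel(c['t']); o=-R.T@t; d=R.T@np.linalg.inv(c['mtx'])@[u,v,1]
    return o+d*(z-o[2])/d[2]
def proj(c,X):
    p=c['mtx']@(c['R']@np.array(X,float)+np.ravel(c['t'])); return p[:2]/p[2]
E
python3 - <<'E'
from h import *
for n in('top','side'):
    c=cap(n,n+'0.png'); print(n,-c['R'].T@np.ravel(c['t']),c['R'][2])
s=sensors.read_state(); print(s)
E
```

```text
top [0.24879527 0.05340159 1.46524388] [ 0.2040235  -0.01128683 -0.97890092]
side [0.52097819 0.91779892 0.73524391] [ 0.00897901 -0.79878785 -0.6015458 ]
{'t': 0.1, 'joint_positions': array([-1.18300483e+00,  2.41313476e-01,  3.88180895e-03,  1.33518230e+00,
       -1.78478569e-05,  1.57081076e+00]), 'qd': array([ 2.26423352e-05, -1.56456723e-03,  1.82802975e-03,  7.99425022e-04,
        1.52287335e-04,  7.99687803e-04]), 'joint_efforts': array([ 6.73195227e-04, -3.73137510e+01,  2.53010291e+01,  1.08764763e-02,
        1.50819155e-04,  3.46942571e-06]), 'ee_pos': array([ 0.18887599, -0.46240563,  0.25252272]), 'tcp_rot': array([-3.08098000e+00, -6.04966568e-01,  5.77341258e-04]), 'wrist_force': array([-0.91025608,  0.30140053,  0.47045607]), 'moment': array([0.00402286, 0.00439675, 0.0173023 ]), 'gripper_force': 0.0, 'finger_gap': 0.9993742983710966}
```

View pics/top0.png

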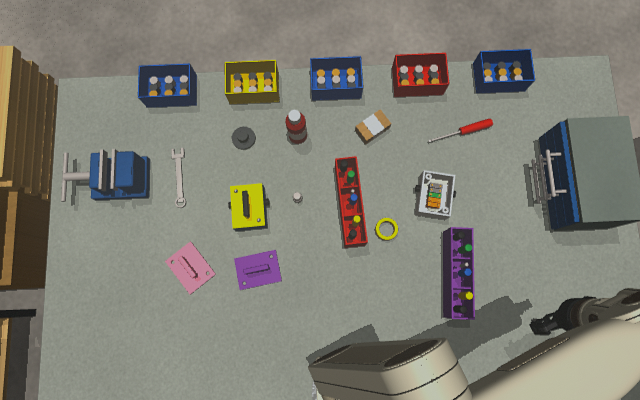

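View pics/side0.png

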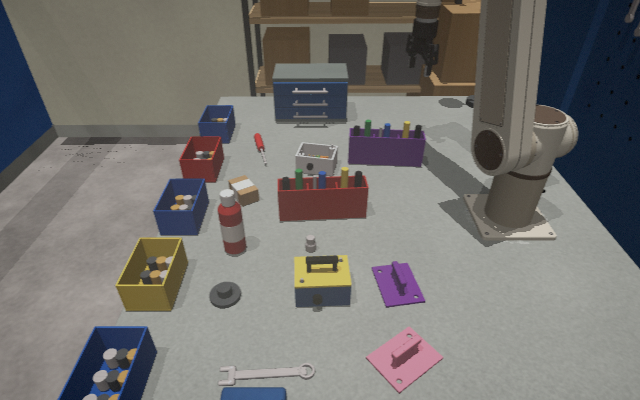

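The top view shows the yellow cover on the blue box at (248,206), the red rack at (350,202) and the white box at (436,194). The look-alikes are the pink cover at (190,267), the purple cover at (258,270) and the purple rack at (458,273). The yellow cover on the box with glands and the red rack fit the description. I'll confirm them in an enlarged crop.

```bash
python3 - <<'E'
from h import *
t=ld('top')['pixels']; s=ld('side')['pixels']
a=cv2.resize(t[170:240,215:285],(400,400),interpolation=cv2.INTER_CUBIC)   # x5.714
b=cv2.resize(t[160:230,400:470],(400,400),interpolation=cv2.INTER_CUBIC)
cv2.imwrite('pics/c1.png',np.hstack([a,b]))
E
```

```text
(no output)
```

View pics/c1.png

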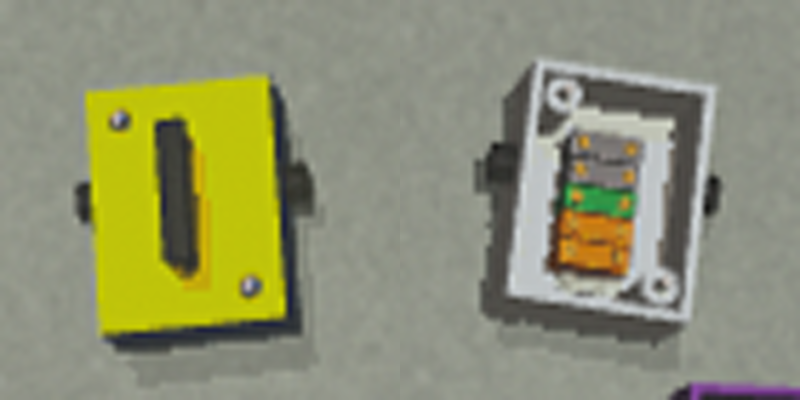

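The crop confirms the yellow cover on the blue box, with pins at crop (119,118) and (250,285). The white box is open, with pins at (565,95) and (660,286). Next I'll fit the poses.

```bash
cat > fit.py <<'E'
from h import *
from scipy.optimize import least_squares
def fit(c,P,uv):
    P=np.array(P,float)/1000; uv=np.array(uv,float)
    def r(q):
        cs,sn=np.cos(q[2]),np.sin(q[2])
        return np.ravel([proj(c,[q[0]+cs*p[0]-sn*p[1],q[1]+sn*p[0]+cs*p[1],p[2]])-w for p,w in zip(P,uv)])
    g=ray(c,*uv.mean(0),.06); s=least_squares(r,[g[0],g[1],0]); return s.x,s.fun
E
python3 - <<'E'
from fit import *
c=ld('top'); k=70/400
m=lambda pts,o:[((x+.5)*k-.5+o[0],(y+.5)*k-.5+o[1]) for x,y in pts]
C=lambda z:[(60,45,z),(60,-45,z),(-60,-45,z),(-60,45,z)]; pn=[(44,29,72),(-44,-29,72)]
for n,P,uv in [('cover',C(65),m([(86,92),(270,75),(287,317),(102,335)],(215,170))),('coverpins',pn,m([(119,118),(250,285)],(215,170))),
 ('bar',[(35,0,108-5),(-35,0,103)],m([(172,119),(184,272)],(215,170))),
 ('new',C(60),m([(140,60),(317,87),(290,320),(107,297)],(400,160))),('newpins',pn,m([(165,95),(260,286)],(400,160)))]:
    q,f=fit(c,P,uv); print(n,q[:2].round(4),np.degrees(q[2]).round(2),f.round(1))
for n,u,v,z in[('rack',335,157,.1),('rack',355,157,.1),('rack',367,245,.1),('rack',343,247,.1),('can',294,117,.17),('prack',445,228,.1),('prack',474,318,.1)]: print(n,ray(c,u,v,z).round(3))
from scipy.spatial.transform import Rotation as R
s=sensors.read_state(); print(R.from_rotvec(s['tcp_rot']).as_matrix().round(3))
E
```

```text
cover [0.514  0.2645] 3.03 [ 0.1  0.1 -0.   0.   0.1 -0.1 -0.1 -0.1]
coverpins [0.514  0.2645] 2.83 [ 0.  0. -0. -0.]
bar [0.5111 0.2627] 3.6 [ 0.1  0.8 -0.1 -0.7]
new [ 0.5264 -0.2671] -11.64 [-0.5 -0.2  0.1 -0.   0.2  0.6  0.1 -0.4]
newpins [ 0.5241 -0.2637] -12.08 [-0.1 -0.2  0.1  0.2]
rack [0.632 0.015 0.1  ]
rack [ 0.63 -0.04  0.1 ]
rack [ 0.385 -0.059  0.1  ]
rack [0.383 0.006 0.1  ]
can [0.728 0.121 0.17 ]
prack [ 0.421 -0.271  0.1  ]
prack [ 0.183 -0.325  0.1  ]
[[ 0.926  0.378 -0.001]
 [ 0.378 -0.926  0.002]
 [-0.    -0.002 -1.   ]]
```

```bash
python3 -m creep '[{"wz":6.4,"z":-1},{"wz":6.4,"z":-1},{"wz":6.5},{"x":1.8,"y":-3.5},{"x":1.8,"y":-3.5},{"x":1.8,"y":-3.5},{"x":1.8,"y":-3.5},{"x":1.8,"y":-3.5},{"x":1.8,"y":-3.5},{"x":1.8,"y":-3.5}]'
python3 -m creep '[{"x":1.8,"y":-3.5},{"x":1.8,"y":-3.5},{"x":1.8,"y":-3.5},{"x":1.8,"y":-3.5},{"x":1.8,"y":-3.5},{"x":1.8,"y":-3.5},{"x":1.8,"y":-3.5},{"x":1.8,"y":-3.5},{},{}]'
cat > st.py <<'E'
from h import *
from scipy.spatial.transform import Rotation as R
import sys
s=sensors.read_state(); M=R.from_rotvec(s['tcp_rot']).as_matrix(); tx,ty,tz,yaw=map(float,sys.argv[1:5])
print('t',round(s['t'],2),'pos',s['ee_pos'].round(4),'yaw',np.degrees(np.arctan2(M[1,0],M[0,0])).round(2),'zax',M[:,2].round(4),'F',s['wrist_force'].round(1),'gap',round(s['finger_gap'],3),'gf',round(s['gripper_force'],1))
# turn needed in tool axes, shift in present tool axes (cm)
T=R.from_euler('z',yaw,degrees=True).as_matrix()@np.diag([1,-1,-1.])
print('shift cm',(M.T@(np.array([tx,ty,tz])-s['ee_pos'])*100).round(2),'turn deg',np.degrees(R.from_matrix(M.T@T).as_rotvec()).round(2))
E
python3 st.py .514 .2645 .27 2.9
```

```text
t 0.1 pos [ 0.1889 -0.4624  0.2525] yaw 22.22 zax [-7.0e-04  1.7e-03 -1.0e+00] F [-0.9  0.3  0.5] gap 0.999 gf 0.0
shift cm [ 57.58 -55.    -1.65] turn deg [-0.1   0.02 19.32]invalid input at $[0]: expected keys x, y, z, wx, wy, wz, hand
invalid input at $[0]: expected keys x, y, z, wx, wy, wz, hand
```

```bash
python3 -m creep '[{"x":0,"y":0,"z":-1,"wx":0,"wy":0,"wz":6.4,"hand":8.5},{"x":0,"y":0,"z":-1,"wx":0,"wy":0,"wz":6.4,"hand":8.5},{"x":0,"y":0,"z":0,"wx":0,"wy":0,"wz":6.5,"hand":8.5},{"x":1.8,"y":-3.5,"z":0,"wx":0,"wy":0,"wz":0,"hand":8.5},{"x":1.8,"y":-3.5,"z":0,"wx":0,"wy":0,"wz":0,"hand":8.5},{"x":1.8,"y":-3.5,"z":0,"wx":0,"wy":0,"wz":0,"hand":8.5},{"x":1.8,"y":-3.5,"z":0,"wx":0,"wy":0,"wz":0,"hand":8.5},{"x":1.8,"y":-3.5,"z":0,"wx":0,"wy":0,"wz":0,"hand":8.5}]'
python3 st.py .514 .2645 .27 2.9
```

```text
t: 0.77
ee_pos: [0.27, -0.2817, 0.2729]
tcp_rot: [-3.14, -0.078, 0.001]
wrist_force: [1.1, 0.1, -0.2]
finger_gap: 0.993
gripper_force: 0.0
t 0.77 pos [ 0.27   -0.2817  0.2729] yaw 2.85 zax [-4.e-04  8.e-04 -1.e+00] F [ 1.1  0.1 -0.2] gap 0.993 gf 0.0
shift cm [ 27.09 -53.34   0.32] turn deg [-0.04  0.02 -0.05]
```

```bash
python3 -m creep '[{"x":1.8,"y":-3.5,"z":0,"wx":0,"wy":0,"wz":0,"hand":8.5},{"x":1.8,"y":-3.5,"z":0,"wx":0,"wy":0,"wz":0,"hand":8.5},{"x":1.8,"y":-3.5,"z":0,"wx":0,"wy":0,"wz":0,"hand":8.5},{"x":1.8,"y":-3.5,"z":0,"wx":0,"wy":0,"wz":0,"hand":8.5},{"x":1.8,"y":-3.5,"z":0,"wx":0,"wy":0,"wz":0,"hand":8.5},{"x":1.8,"y":-3.5,"z":0,"wx":0,"wy":0,"wz":0,"hand":8.5},{"x":1.8,"y":-3.5,"z":0,"wx":0,"wy":0,"wz":0,"hand":8.5},{"x":1.8,"y":-3.5,"z":0,"wx":0,"wy":0,"wz":0,"hand":8.5},{"x":1.8,"y":-3.5,"z":0,"wx":0,"wy":0,"wz":0,"hand":8.5},{"x":1.8,"y":-3.5,"z":0,"wx":0,"wy":0,"wz":0,"hand":8.5}]' >/dev/null
python3 -m creep '[{"x":1.8,"y":-3.5,"z":0,"wx":0,"wy":0,"wz":0,"hand":8.5},{"x":1.8,"y":-3.5,"z":0,"wx":0,"wy":0,"wz":0,"hand":8.5},{"x":1.8,"y":-3.5,"z":0,"wx":0,"wy":0,"wz":0,"hand":8.5},{"x":1.8,"y":-3.5,"z":0,"wx":0,"wy":0,"wz":0,"hand":8.5},{"x":0,"y":0,"z":0,"wx":0,"wy":0,"wz":0,"hand":8.5},{"x":0,"y":0,"z":0,"wx":0,"wy":0,"wz":0,"hand":8.5},{"x":0,"y":0,"z":0,"wx":0,"wy":0,"wz":0,"hand":8.5}]' >/dev/null
python3 st.py .514 .2645 .27 2.9
```

```text
t 2.18 pos [0.4983 0.1179 0.2795] yaw 10.76 zax [-0.0184  0.0809 -0.9966] F [ 0.2  0.1 -0.5] gap 0.996 gf 0.0
shift cm [  4.28 -13.98   2.1 ] turn deg [-4.73  0.5   7.85]
```

```bash
python3 -m creep '[{"x":0.5,"y":-2,"z":0,"wx":-2.4,"wy":0.2,"wz":3.9,"hand":8.5},{"x":0.5,"y":-2,"z":0,"wx":-2.3,"wy":0.3,"wz":3.9,"hand":8.5},{"x":0,"y":0,"z":0,"wx":0,"wy":0,"wz":0,"hand":8.5},{"x":0,"y":0,"z":0,"wx":0,"wy":0,"wz":0,"hand":8.5}]' >/dev/null
python3 st.py .514 .2645 .27 2.9; python3 -c "
from h import *
print(sensors.read_state()['joint_positions'].round(3))"
```

```text
t 2.52 pos [0.5128 0.0907 0.2835] yaw 8.4 zax [-0.0083  0.0541 -0.9985] F [-0.3 -0.   0.2] gap 0.996 gf 0.0
shift cm [  2.66 -17.07   2.29] turn deg [-3.13  0.17  5.49]
[0.146 0.272 0.123 1.423 0.055 3.141]
```

```bash
python3 -m creep '[{"x":0,"y":0,"z":0,"wx":-3.1,"wy":0.1,"wz":0,"hand":8.5},{"x":0,"y":0,"z":0,"wx":0,"wy":0,"wz":-7,"hand":8.5},{"x":0,"y":0,"z":0,"wx":0,"wy":0,"wz":-7,"hand":8.5},{"x":0,"y":0,"z":0,"wx":0,"wy":0,"wz":-7,"hand":8.5},{"x":0,"y":0,"z":0,"wx":0,"wy":0,"wz":-7,"hand":8.5},{"x":0,"y":0,"z":0,"wx":0,"wy":0,"wz":-7,"hand":8.5},{"x":0,"y":0,"z":0,"wx":0,"wy":0,"wz":-7,"hand":8.5},{"x":0,"y":0,"z":0,"wx":0,"wy":0,"wz":-7,"hand":8.5},{"x":0,"y":0,"z":0,"wx":0,"wy":0,"wz":-7,"hand":8.5},{"x":0,"y":0,"z":0,"wx":0,"wy":0,"wz":-7,"hand":8.5}]' >/dev/null
python3 -m creep '[{"x":0,"y":0,"z":0,"wx":0,"wy":0,"wz":-7,"hand":8.5},{"x":0,"y":0,"z":0,"wx":0,"wy":0,"wz":-7,"hand":8.5},{"x":0,"y":0,"z":0,"wx":0,"wy":0,"wz":-7,"hand":8.5},{"x":0,"y":0,"z":0,"wx":0,"wy":0,"wz":-7,"hand":8.5},{"x":0,"y":0,"z":0,"wx":0,"wy":0,"wz":-7,"hand":8.5},{"x":0,"y":0,"z":0,"wx":0,"wy":0,"wz":-7,"hand":8.5},{"x":0,"y":0,"z":0,"wx":0,"wy":0,"wz":-7,"hand":8.5},{"x":0,"y":0,"z":0,"wx":0,"wy":0,"wz":-7,"hand":8.5},{"x":0,"y":0,"z":0,"wx":0,"wy":0,"wz":-7,"hand":8.5},{"x":0,"y":0,"z":0,"wx":0,"wy":0,"wz":-7,"hand":8.5}]' >/dev/null
python3 st.py .514 .2645 .27 182.9; python3 -c "
from h import *
print(sensors.read_state()['joint_positions'].round(3))"
```

```text
t 4.18 pos [0.5135 0.0842 0.2833] yaw 142.5 zax [-4.e-04  7.e-03 -1.e+00] F [-0.7 -0.3 -0.1] gap 0.997 gf 0.0
shift cm [10.93 14.33  1.45] turn deg [  0.39  -0.14 -40.4 ]
[0.159 0.27  0.122 1.422 0.007 0.813]
```

```bash
python3 -m creep '[{"x":0,"y":0,"z":0,"wx":0,"wy":0,"wz":-7,"hand":8.5},{"x":0,"y":0,"z":0,"wx":0,"wy":0,"wz":-7,"hand":8.5},{"x":0,"y":0,"z":0,"wx":0,"wy":0,"wz":-7,"hand":8.5},{"x":0,"y":0,"z":0,"wx":0,"wy":0,"wz":-7,"hand":8.5},{"x":0,"y":0,"z":0,"wx":0,"wy":0,"wz":-7,"hand":8.5},{"x":0,"y":0,"z":0,"wx":0,"wy":0,"wz":-4.5,"hand":8.5},{"x":-0.2,"y":3.5,"z":0,"wx":0,"wy":0,"wz":0,"hand":8.5},{"x":-0.2,"y":3.5,"z":0,"wx":0,"wy":0,"wz":0,"hand":8.5},{"x":-0.2,"y":3.5,"z":0,"wx":0,"wy":0,"wz":0,"hand":8.5},{"x":-0.2,"y":3.5,"z":0,"wx":0,"wy":0,"wz":0,"hand":8.5}]' >/dev/null
python3 -m creep '[{"x":-0.1,"y":3.5,"z":0,"wx":0,"wy":0,"wz":0,"hand":8.5},{"x":0,"y":0,"z":0,"wx":0,"wy":0,"wz":0,"hand":8.5},{"x":0,"y":0,"z":0,"wx":0,"wy":0,"wz":0,"hand":8.5},{"x":0,"y":0,"z":0,"wx":0,"wy":0,"wz":0,"hand":8.5}]' >/dev/null
python3 st.py .514 .2645 .2 182.9
```

```text
t 5.35 pos [0.5173 0.2593 0.2842] yaw -178.3 zax [-9.0e-04  6.1e-03 -1.0e+00] F [-0.3 -0.3 -0.8] gap 0.997 gf 0.0
shift cm [0.31 0.48 8.42] turn deg [ 0.35 -0.04 -1.2 ]
```

```bash
python3 -m creep '[{"x":0.3,"y":0.5,"z":3,"wx":0.35,"wy":0,"wz":-1.2,"hand":8.5},{"x":0,"y":0,"z":3,"wx":0,"wy":0,"wz":0,"hand":8.5},{"x":0,"y":0,"z":3,"wx":0,"wy":0,"wz":0,"hand":8.5},{"x":0,"y":0,"z":3,"wx":0,"wy":0,"wz":0,"hand":8.5},{"x":0,"y":0,"z":2,"wx":0,"wy":0,"wz":0,"hand":6},{"x":0,"y":0,"z":0,"wx":0,"wy":0,"wz":0,"hand":5},{"x":0,"y":0,"z":0,"wx":0,"wy":0,"wz":0,"hand":5},{"x":0,"y":0,"z":0,"wx":0,"wy":0,"wz":0,"hand":5}]' >/dev/null
python3 st.py .514 .2645 .099 182.9
python3 - <<'E'
from h import *
t=cap('top'); s=cap('side')
c=t['pixels'][160:250,205:295]; d=s['pixels'][200:310,260:370]
cv2.imwrite('pics/c2.png',np.hstack([cv2.resize(c,(400,400),interpolation=2),cv2.resize(d,(400,400),interpolation=2)]))
E
```

```text
t 6.02 pos [0.5156 0.2643 0.1462] yaw -177.2 zax [ 0.0022  0.0018 -1.    ] F [ 0.6  0.6 -0.6] gap 0.589 gf 0.0
shift cm [0.16 0.02 4.72] turn deg [ 0.1   0.13 -0.1 ]
```

View pics/c2.png

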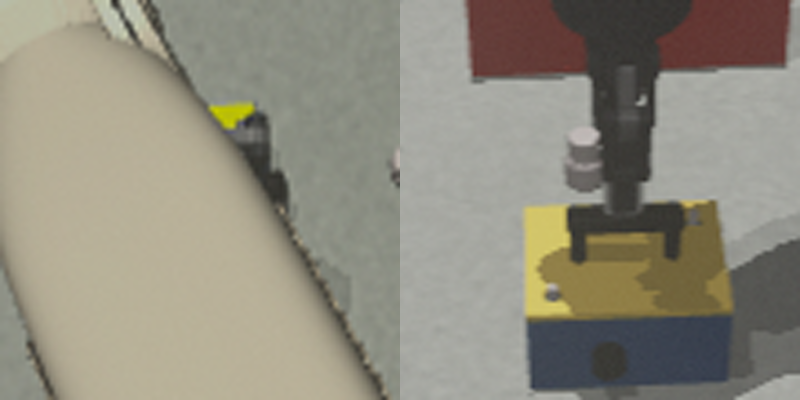

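The side crop shows the fingers, around (624,200), centred on the handle bar, which spans (568–684, 220). I'll lower and grip.

```bash
python3 -m creep '[{"x":0.15,"y":0,"z":1.5,"wx":0.1,"wy":0.1,"wz":-0.1,"hand":5},{"x":0,"y":0,"z":1.5,"wx":0,"wy":0,"wz":0,"hand":5},{"x":0,"y":0,"z":1.6,"wx":0,"wy":0,"wz":0,"hand":5},{"x":0,"y":0,"z":0,"wx":0,"wy":0,"wz":0,"hand":5},{"x":0,"y":0,"z":0,"wx":0,"wy":0,"wz":0,"hand":5},{"x":0,"y":0,"z":0,"wx":0,"wy":0,"wz":0,"hand":5}]'
python3 st.py .514 .2645 .099 182.9
python3 -m creep '[{"x":0,"y":0,"z":0,"wx":0,"wy":0,"wz":0,"hand":2.5},{"x":0,"y":0,"z":0,"wx":0,"wy":0,"wz":0,"hand":1.8},{"x":0,"y":0,"z":0,"wx":0,"wy":0,"wz":0,"hand":1},{"x":0,"y":0,"z":0,"wx":0,"wy":0,"wz":0,"hand":0.5},{"x":0,"y":0,"z":0,"wx":0,"wy":0,"wz":0,"hand":0.5},{"x":0,"y":0,"z":0,"wx":0,"wy":0,"wz":0,"hand":0.5},{"x":0,"y":0,"z":0,"wx":0,"wy":0,"wz":0,"hand":0.5},{"x":0,"y":0,"z":0,"wx":0,"wy":0,"wz":0,"hand":0.5}]' 60
```

```text
t: 6.62
ee_pos: [0.5139, 0.2653, 0.1001]
tcp_rot: [-0.082, 3.14, 0.0]
wrist_force: [-0.1, -0.3, -0.4]
finger_gap: 0.586
gripper_force: 0.0
t 6.62 pos [0.5139 0.2653 0.1001] yaw -177.01 zax [ 7.e-04  2.e-04 -1.e+00] F [-0.1 -0.3 -0.4] gap 0.586 gf 0.0
shift cm [-0.01 -0.08  0.11] turn deg [0.01 0.04 0.09]
t: 7.28
ee_pos: [0.5136, 0.2653, 0.0996]
tcp_rot: [-0.082, 3.14, 0.0]
wrist_force: [-0.6, 0.1, 5.6]
finger_gap: 0.149
gripper_force: 59.4
```

```bash
python3 -m creep '[{"x":0,"y":0,"z":-0.5,"wx":0,"wy":0,"wz":0,"hand":0.5},{"x":0,"y":0,"z":-0.7,"wx":0,"wy":0,"wz":0,"hand":0.5},{"x":0,"y":0,"z":-1,"wx":0,"wy":0,"wz":0,"hand":0.5},{"x":0,"y":0,"z":-1.8,"wx":0,"wy":0,"wz":0,"hand":0.5},{"x":0,"y":0,"z":-2,"wx":0,"wy":0,"wz":0,"hand":0.5},{"x":0,"y":0,"z":-2,"wx":0,"wy":0,"wz":0,"hand":0.5},{"x":0,"y":0,"z":-2,"wx":0,"wy":0,"wz":0,"hand":0.5},{"x":0,"y":0,"z":-2,"wx":0,"wy":0,"wz":0,"hand":0.5},{"x":0,"y":0,"z":-2,"wx":0,"wy":0,"wz":0,"hand":0.5},{"x":0,"y":0,"z":0,"wx":0,"wy":0,"wz":0,"hand":0.5}]'
python3 -m creep '[{"x":0,"y":0,"z":0,"wx":0,"wy":0,"wz":0,"hand":0.5},{"x":0,"y":0,"z":0,"wx":0,"wy":0,"wz":0,"hand":0.5},{"x":0,"y":0,"z":0,"wx":0,"wy":0,"wz":0,"hand":0.5}]' >/dev/null
python3 st.py .514 .2645 .23 182.9
python3 - <<'E'
from h import *
t=cap('top'); s=cap('side')
d=s['pixels'][120:320,220:420]; c=t['pixels'][150:250,200:300]
cv2.imwrite('pics/c3.png',np.hstack([cv2.resize(c,(300,300),interpolation=2),cv2.resize(d,(500,500),interpolation=2)[:300]]) if 0 else cv2.resize(d,(600,600),interpolation=2))
E
```

```text
t: 8.12
ee_pos: [0.5148, 0.2656, 0.2435]
tcp_rot: [-0.082, 3.135, 0.003]
wrist_force: [1.7, 0.9, -1.7]
finger_gap: 0.151
gripper_force: 58.8
t 8.37 pos [0.5121 0.2644 0.2365] yaw -177.02 zax [-0.005  -0.0029 -1.    ] F [-0.5 -0.1 -2.9] gap 0.149 gf 58.8
shift cm [-0.19  0.    0.65] turn deg [-0.15 -0.29  0.09]
```

View pics/c3.png

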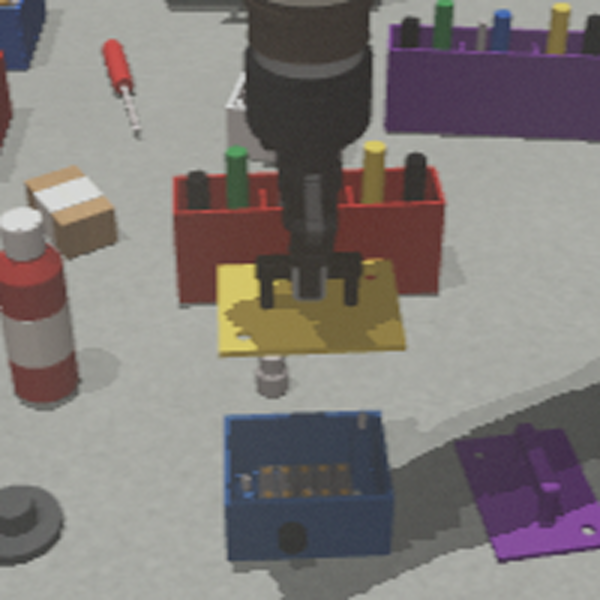

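The picture shows the cover hanging level in the grip at (310,310), clear of the blue box. Now I'll carry it over the rack.

```bash
python3 -m creep '[{"x":0,"y":-1.5,"z":-0.5,"wx":0,"wy":0,"wz":0,"hand":0.5},{"x":0.1,"y":-3,"z":-0.3,"wx":0,"wy":0,"wz":0,"hand":0.5},{"x":0.1,"y":-3,"z":0,"wx":0,"wy":0,"wz":0,"hand":0.5},{"x":0.1,"y":-3,"z":0,"wx":0,"wy":0,"wz":0,"hand":0.5},{"x":0.1,"y":-3,"z":0,"wx":0,"wy":0,"wz":0,"hand":0.5},{"x":0.1,"y":-3,"z":0,"wx":0,"wy":0,"wz":0,"hand":0.5},{"x":0.1,"y":-3,"z":0,"wx":0,"wy":0,"wz":0,"hand":0.5},{"x":0.1,"y":-3,"z":0,"wx":0,"wy":0,"wz":0,"hand":0.5},{"x":0.1,"y":-3,"z":0,"wx":0,"wy":0,"wz":0,"hand":0.5},{"x":0.1,"y":-3,"z":0,"wx":0,"wy":0,"wz":0,"hand":0.5}]'
python3 st.py .525 -.265 .24 168
```

```text
t: 9.3
ee_pos: [0.5182, -0.0222, 0.2465]
tcp_rot: [0.081, -3.138, 0.002]
wrist_force: [1.5, -0.4, -2.1]
finger_gap: 0.154
gripper_force: 58.8
t 9.3 pos [ 0.5182 -0.0222  0.2465] yaw -177.04 zax [-0.0026 -0.0015 -1.    ] F [ 1.5 -0.4 -2.1] gap 0.154 gf 58.8
shift cm [  0.58 -24.28   0.68] turn deg [-0.1  -0.14 14.96]
```

```bash
python3 -m creep '[{"x":0.1,"y":-3,"z":0,"wx":0,"wy":0,"wz":0,"hand":0.5},{"x":0.1,"y":-3,"z":0,"wx":0,"wy":0,"wz":0,"hand":0.5},{"x":0.1,"y":-3,"z":0,"wx":0,"wy":0,"wz":0,"hand":0.5},{"x":0.1,"y":-3,"z":0,"wx":0,"wy":0,"wz":0,"hand":0.5},{"x":0.1,"y":-3,"z":0,"wx":0,"wy":0,"wz":0,"hand":0.5},{"x":0,"y":-3,"z":0,"wx":0,"wy":0,"wz":0,"hand":0.5},{"x":0,"y":-2.5,"z":0,"wx":0,"wy":0,"wz":0,"hand":0.5},{"x":0,"y":-1.5,"z":0,"wx":0,"wy":0,"wz":5,"hand":0.5},{"x":0,"y":0,"z":0,"wx":0,"wy":0,"wz":5,"hand":0.5},{"x":0,"y":0,"z":0,"wx":0,"wy":0,"wz":5,"hand":0.5}]' >/dev/null
python3 -m creep '[{"x":0,"y":0,"z":1,"wx":0,"wy":0,"wz":0,"hand":0.5},{"x":0,"y":0,"z":1.5,"wx":0,"wy":0,"wz":0,"hand":0.5},{"x":0,"y":0,"z":1.5,"wx":0,"wy":0,"wz":0,"hand":0.5},{"x":0,"y":0,"z":0,"wx":0,"wy":0,"wz":0,"hand":0.5},{"x":0,"y":0,"z":0,"wx":0,"wy":0,"wz":0,"hand":0.5},{"x":0,"y":0,"z":0,"wx":0,"wy":0,"wz":0,"hand":0.5}]' >/dev/null
python3 st.py .525 -.265 .121 168
python3 - <<'E'
from h import *
t=cap('top','t4.png'); s=cap('side')
print(proj(s,[.525,-.265,.17]),proj(t,[.525,-.265,.17]))
u,v=map(int,proj(s,[.525,-.265,.11])); d=s['pixels'][v-50:v+50,u-66:u+67]; print(u-66,v-50)
cv2.imwrite('pics/c4.png',cv2.resize(d,(798,600),interpolation=2))
E
```

```text
t 10.63 pos [ 0.5254 -0.2402  0.2072] yaw 168.05 zax [-0.0017 -0.0012 -1.    ] F [ 0.1  0.8 -2.6] gap 0.152 gf 58.9
shift cm [-0.49 -2.42  8.62] turn deg [-0.09 -0.08  0.05]
[316.42120131 119.0270758 ] [445.08399764 184.7855187 ]
250 86
```

View pics/c4.png

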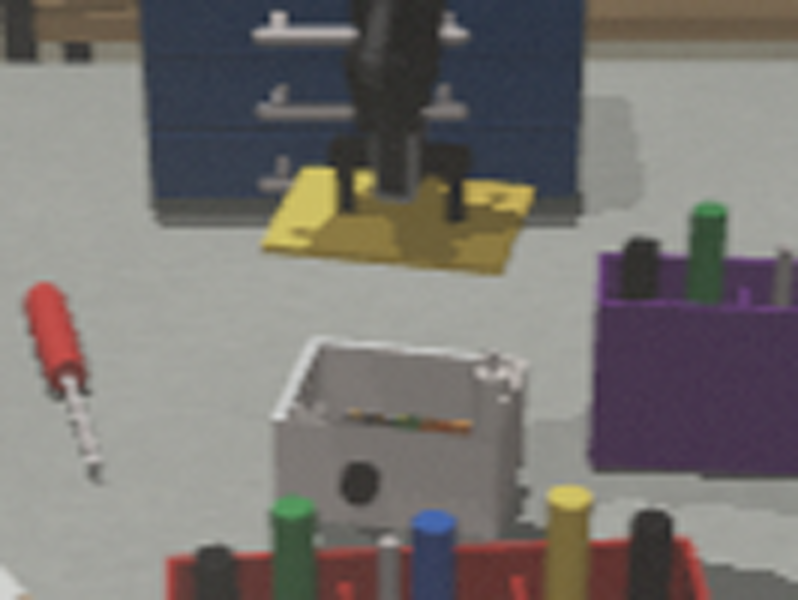

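The picture shows the cover above and beyond the white box, with corners near (261,248), (500,272), (536,187) and (303,167). The white rim is at (274,415)–(527,362), with everything clear. I'll fit both in the same camera.

```bash
cat > f2.py <<'E'
from h import *
from scipy.optimize import least_squares
def fitm(obs,free_z=False,q0=(.525,-.265,-.2,0.)):
    # obs: list of (cam, P mm, uv); q: x,y,yaw,dz
    def r(q):
        cs,sn=np.cos(q[2]),np.sin(q[2]); z=q[3] if free_z else 0
        return np.concatenate([proj(c,[q[0]+(cs*p[0]-sn*p[1])/1e3,q[1]+(sn*p[0]+cs*p[1])/1e3,p[2]/1e3+z])-w for c,p,w in obs])
    s=least_squares(r,q0 if free_z else list(q0[:3])); q=s.x.copy(); q[2]=np.degrees(q[2]); return q.round(4),s.fun.round(1)
def up(p,k,o): return np.array([(p[0]+.5)/k-.5+o[0],(p[1]+.5)/k-.5+o[1]])
E
python3 - <<'E'
from f2 import *
S=ld('side');T=ld('top')
sp=lambda p:up(p,6,(250,86)); tp=lambda p:up(p,400/70,(400,160))
B=[(S,(60,45,60),sp((274,417))),(S,(60,-45,60),sp((318,341))),(S,(-60,-45,60),sp((528,361)))]
BT=[(T,p,tp(w)) for p,w in zip([(60,45,60),(60,-45,60),(-60,-45,60),(-60,45,60),(44,29,72),(-44,-29,72)],[(140,60),(317,87),(290,320),(107,297),(165,95),(260,286)])]
print('box side',*fitm(B)); print('box top',*fitm(BT)); print('both',*fitm(B+BT))
Cv=[(S,p,sp(w)) for p,w in zip([(60,45,0),(-60,45,0),(-60,-45,5),(60,-45,5)],[(261,250),(500,275),(537,186),(303,166)])]
print('cover',*fitm(Cv,True,(.525,-.24,-.2,.168)))
E
python3 -c "
from h import *
d=ld('top')['pixels'][140:240,380:513]; cv2.imwrite('pics/c5.png',cv2.resize(d,(798,600),interpolation=2))"
```

```text
box side [  0.5236  -0.2661 -12.7786] [-0.1  0.3 -0.3 -0.5  0.4  0. ]
box top [  0.5256  -0.266  -11.7309] [-0.8  0.1 -0.2  0.3 -0.2  0.9 -0.3 -0.1  0.5 -0.8  1.  -0.4]
both [  0.525   -0.266  -12.0275] [-0.4  0.5 -1.  -0.4 -0.2 -0.1 -0.7  0.2 -0.1  0.6 -0.3  1.2 -0.4 -0.
  0.7 -0.6  0.9 -0.1]
cover [  0.5256  -0.2374 -12.4588   0.1714] [-0.2  0.2  0.2  0.1 -0.4 -0.   0.3 -0.3]
```

View pics/c5.png

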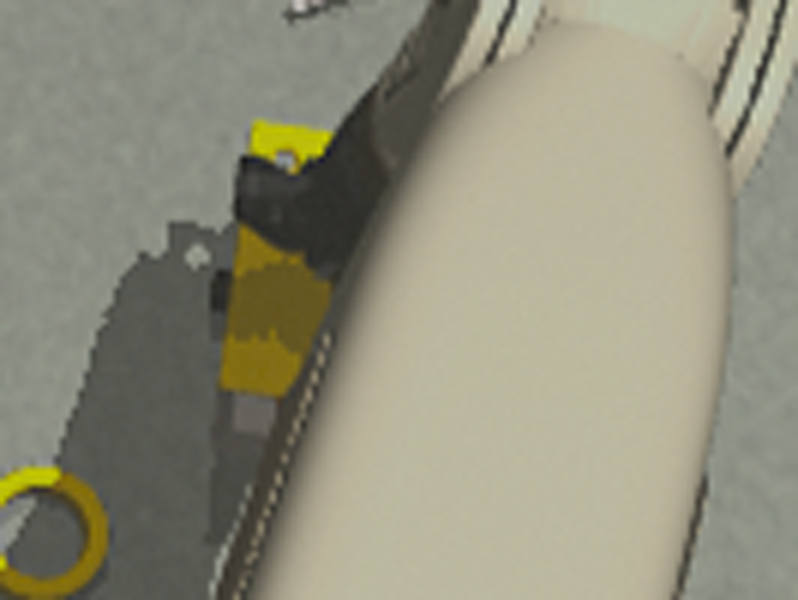

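The top view shows the cover's corner at (252,122) and the box hidden beneath it, roughly aligned in x. I'll align over the box, then descend.

```bash
python3 -m creep '[{"x":-0.25,"y":-1.3,"z":0,"wx":-0.1,"wy":-0.1,"wz":0,"hand":0.5},{"x":-0.25,"y":-1.2,"z":0,"wx":0,"wy":0,"wz":0,"hand":0.5},{"x":0,"y":0,"z":1.5,"wx":0,"wy":0,"wz":0,"hand":0.5},{"x":0,"y":0,"z":1.5,"wx":0,"wy":0,"wz":0,"hand":0.5},{"x":0,"y":0,"z":1.5,"wx":0,"wy":0,"wz":0,"hand":0.5},{"x":0,"y":0,"z":1.2,"wx":0,"wy":0,"wz":0,"hand":0.5},{"x":0,"y":0,"z":0.8,"wx":0,"wy":0,"wz":0,"hand":0.5},{"x":0,"y":0,"z":0,"wx":0,"wy":0,"wz":0,"hand":0.5},{"x":0,"y":0,"z":0,"wx":0,"wy":0,"wz":0,"hand":0.5},{"x":0,"y":0,"z":0,"wx":0,"wy":0,"wz":0,"hand":0.5}]' >/dev/null
python3 st.py .525 -.266 .1216 168
python3 - <<'E'
from h import *
cap('top'); s=cap('side')
d=s['pixels'][106:186,263:369]
cv2.imwrite('pics/c6.png',cv2.resize(d,(795,600),interpolation=2))
E
```

```text
t 11.57 pos [ 0.5257 -0.2664  0.1429] yaw 167.97 zax [ 1.9e-03 -7.0e-04 -1.0e+00] F [ 0.5  0.6 -2.2] gap 0.151 gf 58.9
shift cm [0.08 0.02 2.13] turn deg [-0.01  0.11 -0.03]
```

View pics/c6.png

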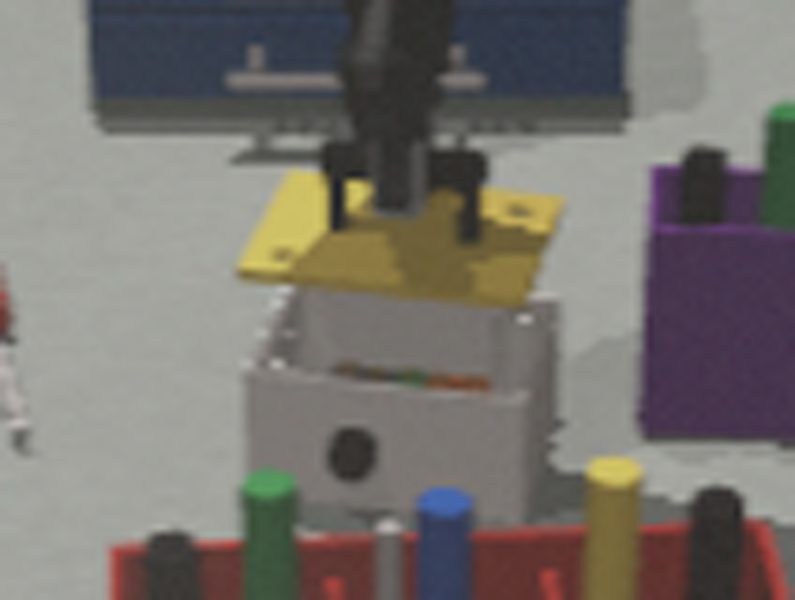

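The picture shows the cover about 3 cm above the pins: near edge (237,278)–(524,306), holes at (283,254) and (519,210). The rim's near edge is (245,370)–(527,395).

```bash
python3 - <<'E'
from f2 import *
S=ld('side'); sp=lambda p:up(p,7.5,(263,106))
B=[(S,p,sp(w)) for p,w in zip([(60,45,60),(-60,45,60),(-60,-45,60),(44,29,72)],[(245,370),(528,395),(560,301),(278,363)])]
print('box',*fitm(B))
C=[(S,p,sp(w)) for p,w in zip([(60,45,0),(-60,45,0),(-60,-45,5),(60,-45,5),(44,29,5),(-44,-29,5)],[(237,279),(524,307),(566,200),(291,169),(283,254),(519,210)])]
print('cover free',*fitm(C,True,(.525,-.266,-.2,.1)))
z=.1033; print('cover z fixed',*fitm([(c,(p[0],p[1],p[2]+z*1e3),w) for c,p,w in C]))
for n,q,z in(('cover',(.5257,-.2664,-12.03),.1033),('box',(.525,-.266,-12.03),.06)):
  a=np.radians(q[2]); 
  print(n,[((proj(S,[q[0]+np.cos(a)*x-np.sin(a)*y,q[1]+np.sin(a)*x+np.cos(a)*y,z])-[263,106])*7.5).round() for x,y in((.06,.045),(-.06,.045),(-.06,-.045),(.06,-.045))])
E
```

```text
box [ 0.5264 -0.2635 -8.8198] [-0.3  1.7  0.   1.4 -0.8 -0.2  1.1 -2.9]
cover free [  0.5254  -0.2673 -12.6472   0.1046] [-0.  -0.1 -0.1  0.3 -0.2 -0.4 -0.   0.1  0.1 -0.1  0.2  0.1]
cover z fixed [  0.5254  -0.2696 -12.6497] [ 0.  -0.1 -0.1  0.3 -0.2 -0.3  0.   0.1  0.2 -0.1  0.1  0.1]
cover [array([233., 280.]), array([521., 309.]), array([559., 207.]), array([286., 181.])]
box [array([239., 372.]), array([521., 402.]), array([558., 298.]), array([290., 270.])]
```

```bash
cat > edge.py <<'E'
from h import *
from scipy.optimize import least_squares
from scipy.ndimage import map_coordinates
K=[(60,45),(60,-45),(-60,-45),(-60,45)]
def W(q,p,z):
    a=np.radians(q[2]); return [q[0]+(np.cos(a)*p[0]-np.sin(a)*p[1])/1e3,q[1]+(np.sin(a)*p[0]+np.cos(a)*p[1])/1e3,z]
def run(c,q,z,edges,rng=3.,it=3):
    g=c['pixels'].astype(float)
    q=np.array(q,float)
    for _ in range(it):
        pts=[]
        for e in edges:
            A,B=np.array(K[e]),np.array(K[(e+1)%4])
            for f in np.linspace(.08,.92,22):
                p=A+f*(B-A); u=proj(c,W(q,p,z)); d=proj(c,W(q,B,z))-proj(c,W(q,A,z)); n=np.array([-d[1],d[0]])/np.hypot(*d)
                s=np.arange(-rng,rng+.01,.1)
                pr=np.array([map_coordinates(g[...,k],[u[1]+n[1]*s,u[0]+n[0]*s],order=1) for k in range(3)])
                gr=np.abs(pr[:,10:]-pr[:,:-10]).sum(0); i=gr.argmax()
                if gr[i]>40: pts.append((p,u+n*(s[5:-5][i]),n,e))
        r=lambda q:[np.dot(proj(c,W(q,p,z))-m,n) for p,m,n,e in pts]
        s=least_squares(r,q,x_scale=[.01,.01,1],loss='soft_l1',f_scale=.2); q=s.x
    res=np.array(r(q)); ed=np.array([p[3] for p in pts])
    return q.round(4),len(pts),{e:(len(res[ed==e]),np.median(res[ed==e]).round(2)) for e in edges}
E
python3 - <<'E'
from edge import *
T0={**ld('top'),'pixels':cv2.imread('pics/top0.png')}; S0={**ld('side'),'pixels':cv2.imread('pics/side0.png')}; S=ld('side')
print('cover top',*run(T0,(.514,.2645,2.9),.065,[0,1,2,3]))
print('cover side',*run(S0,(.514,.2645,2.9),.065,[0,1,2,3]))
print('box top',*run(T0,(.525,-.266,-12),.06,[0,1,2,3],2))
print('box side',*run(S0,(.525,-.266,-12),.06,[0,1,2,3],2))
print('box side now',*run(S,(.525,-.266,-12),.06,[0,2,3],2))
print('cover side now(top face)',*run(S,(.5255,-.268,-12.3),.1083,[0,1,2,3],2))
E
```

```text
cover top [0.5141 0.265  2.7507] 88 {0: (22, np.float64(-0.04)), 1: (22, np.float64(0.0)), 2: (22, np.float64(-0.01)), 3: (22, np.float64(-0.0))}
cover side [0.5136 0.2654 3.0151] 88 {0: (22, np.float64(0.15)), 1: (22, np.float64(0.05)), 2: (22, np.float64(0.3)), 3: (22, np.float64(0.01))}
box top [  0.5252  -0.2648 -12.2313] 88 {0: (22, np.float64(-0.99)), 1: (22, np.float64(-1.25)), 2: (22, np.float64(-0.5)), 3: (22, np.float64(-0.37))}
box side [  0.5235  -0.2642 -11.8349] 88 {0: (22, np.float64(-0.97)), 1: (22, np.float64(-0.55)), 2: (22, np.float64(-0.36)), 3: (22, np.float64(-0.55))}
box side now [ 0.5198 -0.2727 -8.3255] 61 {0: (21, np.float64(0.4)), 2: (20, np.float64(0.46)), 3: (20, np.float64(0.01))}
cover side now(top face) [  0.5269  -0.2621 -11.4014] 77 {0: (22, np.float64(0.2)), 1: (15, np.float64(0.9)), 2: (22, np.float64(0.2)), 3: (18, np.float64(0.3))}
```

```bash
python3 - <<'E'
import edge
from edge import *
T0={**ld('top'),'pixels':cv2.imread('pics/top0.png')}; S0={**ld('side'),'pixels':cv2.imread('pics/side0.png')}
for nm,k in(('outer',(60,45)),('inner',(55,40))):
    a,b=k; edge.K=[(a,b),(a,-b),(-a,-b),(-a,b)]
    for n,c in(('top',T0),('side',S0)):
        for rg in(1.,1.3): print(nm,n,rg,*run(c,(.525,-.2655,-12),.06,[0,1,2,3] if n=='top' or nm=='outer' else [0,1,2,3],rg,5))
d=cv2.resize(S0['pixels'][135:185,285:350],(780,600),interpolation=2); cv2.imwrite('pics/c7.png',d)
E
```

```text
outer top 1.0 [  0.5268  -0.2662 -11.7042] 88 {0: (22, np.float64(0.09)), 1: (22, np.float64(0.01)), 2: (22, np.float64(0.06)), 3: (22, np.float64(0.04))}
outer top 1.3 [  0.5254  -0.2659 -11.8928] 88 {0: (22, np.float64(-0.8)), 1: (22, np.float64(0.06)), 2: (22, np.float64(-0.4)), 3: (22, np.float64(0.04))}
outer side 1.0 [  0.5258  -0.2645 -11.058 ] 88 {0: (22, np.float64(0.4)), 1: (22, np.float64(-0.35)), 2: (22, np.float64(0.35)), 3: (22, np.float64(-0.25))}
outer side 1.3 [  0.5235  -0.2639 -11.7892] 87 {0: (22, np.float64(-0.8)), 1: (21, np.float64(-0.4)), 2: (22, np.float64(-0.35)), 3: (22, np.float64(-0.3))}
inner top 1.0 [  0.5267  -0.2663 -11.384 ] 68 {0: (22, np.float64(0.0)), 1: (22, np.float64(0.02)), 2: (18, np.float64(-0.0)), 3: (6, np.float64(0.09))}
inner top 1.3 [  0.5268  -0.2654 -12.1781] 88 {0: (22, np.float64(0.09)), 1: (22, np.float64(0.41)), 2: (22, np.float64(0.13)), 3: (22, np.float64(0.69))}
inner side 1.0 [  0.5251  -0.2675 -11.938 ] 84 {0: (22, np.float64(-0.18)), 1: (22, np.float64(-0.19)), 2: (18, np.float64(-0.26)), 3: (22, np.float64(-0.15))}
inner side 1.3 [  0.5251  -0.267  -12.5055] 87 {0: (22, np.float64(-0.17)), 1: (22, np.float64(-0.19)), 2: (21, np.float64(-0.21)), 3: (22, np.float64(-0.23))}
```

View pics/c7.png

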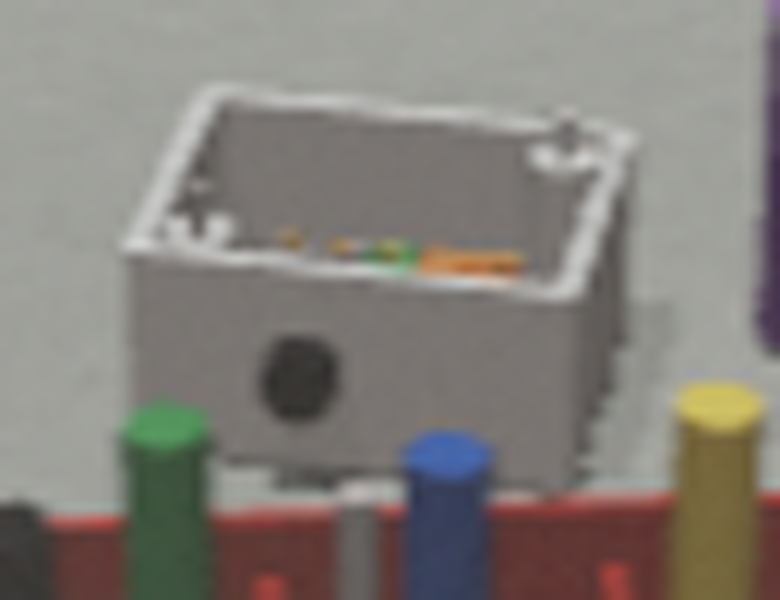

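The crop shows the rim clearly, with outer corners at (122,248), (578,298), (638,135) and (205,85). The pin tips are at (200,184) and (567,112).

```bash
python3 - <<'E'
from f2 import *
S=ld('side'); sp=lambda p:up(p,12,(285,135))
B=[(S,p,sp(w)) for p,w in zip([(60,45,60),(-60,45,60),(-60,-45,60),(60,-45,60)],[(122,248),(578,299),(638,135),(205,85)])]
P=[(S,p,sp(w)) for p,w in zip([(44,29,72),(-44,-29,72)],[(200,183),(567,111)])]
print('box',*fitm(B)); print('pins',*fitm(P)); print('all',*fitm(B+P))
E
python3 st.py .526 -.266 .1216 168.2
```

```text
box [  0.5246  -0.2673 -12.2894] [ 0.2  0.1 -0.3  0.  -0.1 -0.3  0.2  0.2]
pins [  0.5244  -0.2692 -11.5475] [-0.1  0.   0.1 -0.1]
all [  0.5246  -0.2679 -12.1902] [ 0.2  0.  -0.2 -0.1 -0.1 -0.4  0.2  0.1 -0.2  0.2  0.1  0.2]
t 11.67 pos [ 0.5258 -0.2661  0.1431] yaw 167.99 zax [ 2.3e-03 -8.0e-04 -1.0e+00] F [ 0.1 -0.3 -1.9] gap 0.152 gf 58.9
shift cm [-0.01  0.02  2.15] turn deg [-0.02  0.14 -0.21]
```

```bash
python3 -m creep '[{"x":0,"y":-0.03,"z":0.6,"wx":0,"wy":0.13,"wz":0,"hand":0.5},{"x":0,"y":0,"z":0.6,"wx":0,"wy":0,"wz":0,"hand":0.5},{"x":0,"y":0,"z":0.5,"wx":0,"wy":0,"wz":0,"hand":0.5},{"x":0,"y":0,"z":0.4,"wx":0,"wy":0,"wz":0,"hand":0.5},{"x":0,"y":0,"z":0,"wx":0,"wy":0,"wz":0,"hand":0.5},{"x":0,"y":0,"z":0,"wx":0,"wy":0,"wz":0,"hand":0.5},{"x":0,"y":0,"z":0,"wx":0,"wy":0,"wz":0,"hand":0.5},{"x":0,"y":0,"z":0,"wx":0,"wy":0,"wz":0,"hand":0.5}]' >/dev/null
python3 st.py .5255 -.2665 .1216 168
python3 - <<'E'
from h import *
a=cap('side')['pixels'][125:185,280:358]
cv2.imwrite('pics/c8.png',cv2.resize(a,(780,600),interpolation=2))
E
```

```text
t 12.33 pos [ 0.5252 -0.266   0.1212] yaw 167.99 zax [-1.4e-03  5.0e-04 -1.0e+00] F [-0.5  0.2 -2.4] gap 0.152 gf 58.9
shift cm [-0.04 -0.05 -0.04] turn deg [ 0.01 -0.08 -0.01]
```

View pics/c8.png

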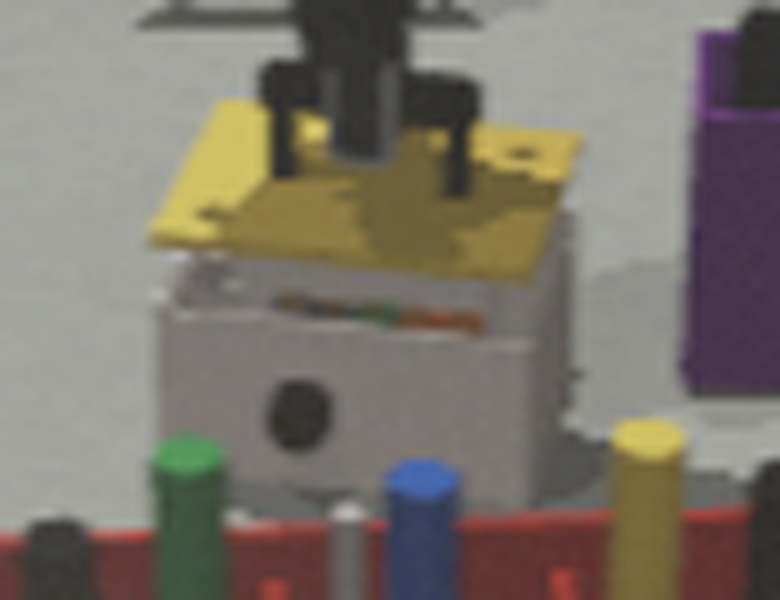

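```bash
python3 - <<'E'
from f2 import *
S=ld('side'); sp=lambda p:up(p,10,(280,125))
C=[(S,p,sp(w)) for p,w in zip([(60,45,0),(-60,45,0),(-60,-45,5),(60,-45,5),(44,29,5),(-44,-29,5)],[(149,246),(530,285),(584,133),(218,100),(212,212),(523,153)])]
print('free',*fitm(C,True,(.525,-.266,-.2,.08)))
z=81.6; F=[(c,(p[0],p[1],p[2]+z),w) for c,p,w in C]
print('fixed',*fitm(F)); print('corners',*fitm(F[:4])); print('holes',*fitm(F[4:]))
E
```

```text
free [  0.525   -0.2618 -12.031    0.0854] [ 0.   0.   0.1  0.1 -0.2  0.1  0.  -0.2 -0.   0.   0.1 -0.1]
fixed [  0.525   -0.2687 -12.0401] [ 0.2 -0.  -0.   0.1 -0.3  0.1  0.1 -0.1  0.1  0.  -0.  -0. ]
corners [  0.5249  -0.2687 -12.0112] [ 0.2 -0.   0.   0.1 -0.3  0.1  0.1 -0.1]
holes [  0.525   -0.2687 -12.2291] [ 0. -0. -0.  0.]
```

The cover and box agree within about 1 mm and 0.2° in the same camera, with about 9.6 mm clear. I'll make a small trim, settle and hand in.

```bash
python3 -m creep '[{"x":-0.04,"y":0,"z":-0.04,"wx":0,"wy":-0.08,"wz":0,"hand":0.5},{"x":0,"y":0,"z":0,"wx":0,"wy":0,"wz":0,"hand":0.5},{"x":0,"y":0,"z":0,"wx":0,"wy":0,"wz":0,"hand":0.5},{"x":0,"y":0,"z":0,"wx":0,"wy":0,"wz":0,"hand":0.5},{"x":0,"y":0,"z":0,"wx":0,"wy":0,"wz":0,"hand":0.5},{"x":0,"y":0,"z":0,"wx":0,"wy":0,"wz":0,"hand":0.5}]' >/dev/null
python3 st.py .5256 -.2662 .1216 168
python3 -c "
from cell import env
print(env.sign_off())"
```

```text
t 12.88 pos [ 0.5254 -0.2659  0.1213] yaw 167.99 zax [-6.e-04  5.e-04 -1.e+00] F [ 0.   0.2 -2.3] gap 0.155 gf 58.9
shift cm [-0.03 -0.02 -0.03] turn deg [ 0.02 -0.04 -0.01]
the job is handed in; nothing more can be done
None
```

I handed the job in at about 12.9 s with the arm still holding the yellow cover over the white box. By my camera fits it is level, square, in line with the pins to about 1–2 mm, and roughly 1 cm above the tips; the sign-off returned no verdict.

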